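# Light the lamp and lay the patch box open

### The arm

A 7-joint arm with a two-finger parallel gripper is mounted at the origin on the work surface. World frame = base frame: x ahead of the robot, y to its left, z up, the work surface at z = 0. Lengths are in m, angles in rad, forces in N, time in s.
With the tool pointing down it reaches from about 0.4 to 0.925 m from the base axis. Payload 4.1 kg.
Tool frame: the origin (TCP) lies midway between the tips of the shut fingers; the grasp point (between the pads) lies manip.grip_depth behind it (manip.grip_depth is the distance from the TCP to the grasp point, in m); x points along the fingers, y is the direction in which the jaws open and shut, and the axes are right-handed (so a half turn about x gives the same grasp; the last joint's range is limited). The gripper opens to 85 mm and grips with 20 to 120 N. Pads are 22 mm wide; open, the fingers measure 114 mm over their backs; the gripper's body (76 mm by 85 mm) begins 54 mm behind the grasp point. The pads swing forward as they close: fully open they stand 13 mm farther back than shut.
Start: joints at [1.068, 0.398, 0.045, 1.537, -0.019, 1.207, -0.051], TCP at [0.255, -0.598, 0.231] pointing down, gripper open.
Joint ranges: [-2.82, 2.82], [-0.49, 2.23], [-1.37, 1.46], [0, 2.46], [-1.36, 4.5], [0.23, 2], [-2.94, 2.94]. Speed limits (rad/s): [2.57, 2.57, 3.14, 3.14, 3.14, 3.14, 3.14].

### API

Orientations are given as [roll, pitch, yaw] about the fixed x, y, z axes, in that order (R = Rz(yaw) Ry(pitch) Rx(roll)).
In Python, from rig import state, optics, finish_job, manip gives the robot as it stands. The module is installed in compiled form; this text tells all that it offers.
- The arm moves only by the shell command python3 -m pendant 'ROWS' [FORCE]. ROWS is JSON, a list of rows, each a list of 3 entries, a list of its own where there are three numbers: the shift along the tool's x, y, z scaled (see below), then the turn about the tool's x scaled (see below), then the opening, from 0 (shut) to 1 (fully open). A call has 1 to 12 rows; each row shifts and turns the commanded pose from where the row before left it, along the tool's axes as they then stand; what a row does not reach is not made up. The controller multiplies each number of a shift by 200 mm and each number of a turn by 1.5 rad. A row lasts 1/10 s, in which the tool goes at most 50 mm and 8.59 degrees, less where a joint would pass 70% of its speed; a pose out of reach is approached as far as the arm can. A call with a number of a shift or a turn outside -1 to 1 is refused whole. A call with a gripper value outside its range is refused whole. The fingers move at their own pace and stop on an object; FORCE is the grip in N (left out, the last holds). Time passes only in rows, so rows that do not move let the fingers close. It gives the time, the measured TCP pose, the force and the opening at its end, in the units of the state.
- state(): the state, without advancing time (a new reading comes with each control period).
- optics.grab_frame(name): name is "scene" or "top" or "wrist"; returns the picture (420x560x3 uint8, red, green, blue); there is no depth.
- optics.get_calibration(name): a dict with "intrinsics" (3x3 intrinsics, pixels), "world_from_camera" (4x4, takes a point from camera to world coordinates). Camera axes: x right, y down, z forward; pixel columns grow to the right and rows downward; lengths in m; the calibration is good to about 2 mm. The wrist camera is an equidistant fisheye: a pixel r from the principal point sees the ray r / f radians off the axis. A picture is of the moment at which its call begins: read the wrist's pose just before it. get_calibration takes no time and is no camera call; for the wrist camera it gives the pose at the moment of the call.
- finish_job(): hands the job in, once; it reports no verdict.
The state is a dict: "time": time; "qpos": joint angles; "joint_vel": joint speeds; "joint_torque": joint torques, N m; "position": TCP position; "tool_rot": TCP orientation; "wrist_force": force on the tool from outside, world axes, zero at the start; "torque": the same for the moment, N m; "width": finger opening in m.
Only numpy, scipy, OpenCV 4.12 (cv2) and the standard library are available. Lean on these libraries where they do the work, as an engineer would, in place of code of your own. Each camera call takes 0.05 s, during which the arm holds its last target.

### The job

Make the enamel patch box ready for a look inside by lamplight: with a fingertip push the lamp's toggle switch right over towards the globe, and tip the box's lid up by its thumb-lip and over until it leans fully back and stays open by itself. Be gentle: do not fling or pinch the lid, lift nothing else, and leave the thimbles and the other things standing where they are.

Things in the scene. Friction and masses are not known exactly. Their poses are not given: they have to be found in the camera images.
- patch_box: teal enamel patch box with gilt bands, fixed to the shelf with museum wax; 70 mm deep (its x) by 98 mm wide (its y), open walls 40 mm tall, closed lid on top to 54 mm. Origin: centre of its underside. Its front (-x side) bears the lid's thumb-lip, its back (+x side) the hinge.
- lid_hinge (a point): the lid's hinge axis, at the middle of the box's back top edge: 35 mm behind the box's origin (+x of the box), 40 mm up; the axis runs along the box's y. This point does not move.
- lid_lip (a point): middle of the underside of the lid's brass thumb-lip, which sticks out 14 mm from the box's front wall, is 28 mm wide and 3 to 4 mm thick, underside 40 mm above the shelf when shut. The point lies 77 mm from the hinge axis and moves with the lid; the free space beneath the lip lets a tilted fingertip come under it from the front. The lid's flat underside lies in the plane through the hinge axis and this point.
- patch_lid (a joint): lid angle: 0 shut, growing as the front edge rises, 1.95 rad (112 degrees) at the stop, leaning back. The lid (about 80 g, domed, softly damped hinge without catch or spring) falls shut if let go below about 1.4 rad; past that it falls back by its weight onto the stop and stays.
- lamp: small table lamp, fixed (heavy marble base on rubber feet): base 190 mm long (its x) by 90 mm wide, top 24 mm above the shelf; a frosted globe 90 mm across, centre 124 mm up, on a short brass stem at the +x end (55 mm from the origin); black toggle switch at the -x end. Origin: centre of the base's underside.
- toggle_pivot (a point): pivot of the toggle, 60 mm from the lamp's origin towards its -x end, 31 mm above the shelf; the toggle swings in the lamp's x-z plane. A round boss 28 mm across reaches 33 mm up around it.
- toggle_tip (a point): centre of the toggle's 12 mm ball tip, 27 mm from the pivot; it moves with the toggle (55 mm above the shelf at either end, 58 mm in between).
- toggle (a joint): toggle angle: 0 = off, leaning 0.5 rad off vertical to the lamp's -x end (away from the globe); 1.0 = on, leaning 0.5 rad the other way, towards the globe. Friction keeps it where it is left; the tip moves with about 1 N.
- porcelain_thimble: porcelain thimble painted with strawberries, 23 mm across, 28 mm tall, standing mouth down close to the patch box; loose, to be left where it is. Origin: centre of its underside.
- birch_thimble: carved birch thimble, 25 mm across, 30 mm tall, standing mouth down close to the patch box; loose, to be left where it is. Origin: centre of its underside.
- magnet_dish: grey steel magnet dish with pins in it, 90 mm across, 22 mm tall; loose, to be left where it is. Origin: centre of its underside.
- thread_spool: wooden spool of cream thread, 32 mm across, 38 mm tall, standing close to the lamp; loose, to be left where it is. Origin: centre of its underside.
- loupe: folding steel loupe lying flat, about 60 x 25 mm, 14 mm tall; loose, to be left where it is. Origin: centre of its underside.
- polish_jar: amber glass jar with an aluminium cap, 52 mm across, 45 mm tall; loose, to be left where it is. Origin: centre of its underside.
- size_cone: aluminium thimble-size cone on a 52 mm round foot, 88 mm tall, standing upright; loose, to be left where it is. Origin: centre of its underside.

How it is judged:
At the end, for the whole second after the job is handed in: The lid rests open by itself at more than 1.8 rad (stop at 1.95), the toggle stands beyond 0.85 rad on the globe side (stop at 1.0), and each loose thing stands upright within 15 mm of its start (value of joint patch_lid above 1.8 rad and velocity of joint patch_lid below 0.1 rad/s and value of joint toggle above 0.85 rad and distance of each of porcelain_thimble, birch_thimble, magnet_dish, thread_spool, loupe, polish_jar, size_cone from where it was at the start of the episode below 0.015 m and angle between each of porcelain_thimble, birch_thimble, magnet_dish, thread_spool, loupe, polish_jar, size_cone's own z axis and vertical below 0.2 rad); the robot touches nothing.
It fails at once if a loose thing is pushed more than 15 mm, lifted or tipped over (distance of any of porcelain_thimble, birch_thimble, magnet_dish, thread_spool, loupe, polish_jar, size_cone from where it was at the start of the episode above 0.015 m or angle between any of porcelain_thimble, birch_thimble, magnet_dish, thread_spool, loupe, polish_jar, size_cone's own z axis and vertical above 0.6 rad).
It fails at once if the lid is flung open (faster than 6 rad/s) (velocity of joint patch_lid above 6 rad/s).
It fails at once if the patch box or its lid is pinched or forced (over 25 N) (contact force between the fingers and patch_box above 25 N).
It fails at once if the lamp or its toggle is pinched or forced (over 25 N) (contact force between the fingers and lamp above 25 N).
It also fails if it takes over 48 s, if anything falls off the work surface, if the arm or the gripper's body presses on something with over 40 N, if the wrist force passes 120 N, or if a joint passes its speed limit or range.

## Working session

There is one attempt and no reset: what is moved stays moved. The work goes in short steps, Python scripts to look and compute and a shell command to move; the robot and the scene stay as the last step left them, time stands still between calls to the robot, and variables do not carry over. Pictures are saved under pics/ and viewed, and the job is handed in when it is done.

```bash
mkdir -p pics; python3 - <<'E'
from rig import state, optics, manip
import cv2
print(state()); print(manip.grip_depth)
for n in ("scene","top","wrist"):
    c=optics.get_calibration(n); print(n,c)
    cv2.imwrite(f"pics/{n}0.png",cv2.cvtColor(optics.grab_frame(n),cv2.COLOR_RGB2BGR))
E
```

```text
{'time': 0.0, 'qpos': array([ 1.06799693,  0.3991691 ,  0.04501121,  1.5378802 , -0.01871498,
        1.20686446, -0.05070703]), 'joint_vel': array([ 0.00063235,  0.00152196,  0.00029089, -0.00085042,  0.00012478,
       -0.00034062, -0.0013283 ]), 'joint_torque': array([-3.57897552e-04, -4.75127292e+01,  1.36454970e+00, -2.54222184e+01,
        1.16061734e-02,  9.27868299e-03, -2.50012320e-06]), 'position': array([ 0.25518723, -0.59713459,  0.23027768]), 'tool_rot': array([-1.51361198,  1.56889652,  2.03190066]), 'wrist_force': array([ 0.13430202,  0.26059435, -0.56771608]), 'torque': array([-0.01469363,  0.05008045,  0.00407362]), 'width': 0.08545265940869498}
0.0187
scene {'intrinsics': array([[468.72141675,   0.        , 280.50748479],
       [  0.        , 468.72141675, 211.43193602],
       [  0.        ,   0.        ,   1.        ]]), 'world_from_camera': array([[ 0.7832203 ,  0.47292827, -0.40361468,  0.99951513],
       [ 0.62174208, -0.59402278,  0.51046422, -0.49858359],
       [ 0.00165664, -0.65075017, -0.75929011,  0.83811519],
       [ 0.        ,  0.        ,  0.     
[... 204 characters left out ...]
om_camera': array([[-0.00756992, -0.98195058,  0.18898612,  0.37533023],
       [-0.99990458,  0.00961692,  0.00991682,  0.01346951],
       [-0.0115553 , -0.18889302, -0.98192968,  1.08125247],
       [ 0.        ,  0.        ,  0.        ,  1.        ]])}
wrist {'intrinsics': array([[325.1922621 ,   0.        , 278.10733786],
       [  0.        , 325.1922621 , 204.91128955],
       [  0.        ,   0.        ,   1.        ]]), 'world_from_camera': array([[ 0.39382815, -0.87571146, -0.27933641,  0.32653258],
       [-0.91918288, -0.37569514, -0.11813552, -0.56739615],
       [-0.0014927 ,  0.30328634, -0.9528983 ,  0.37183032],
       [ 0.        ,  0.        ,  0.        ,  1.        ]])}
```

View pics/scene0.png

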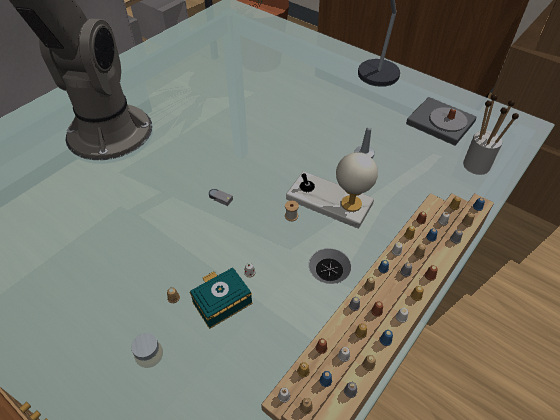

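View pics/top0.png

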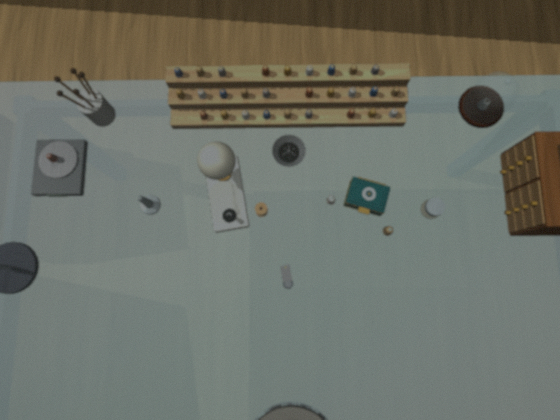

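View pics/wrist0.png

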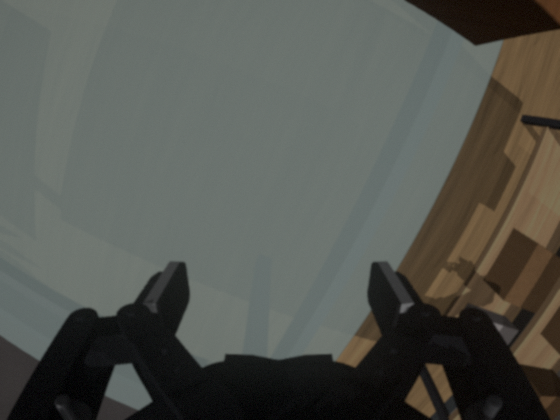

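Scene view: box about (220,295) with its lip at (209,277), toggle at (307,184), globe at (357,173). Top view: box at (367,195) with its lip at (363,210), and toggle at (230,215). Next I'll zoom in and measure.

```bash
cat > h.py <<'E'
import numpy as np, cv2
from rig import optics
def cal(n):
    c=optics.get_calibration(n); return np.array(c["intrinsics"]),np.array(c["world_from_camera"])
def proj(n,P):
    K,T=cal(n); p=np.linalg.inv(T)@np.append(P,1); q=K@p[:3]; return q[:2]/q[2]
def ray(n,uv):
    K,T=cal(n); d=T[:3,:3]@np.linalg.inv(K)@np.array([uv[0],uv[1],1.]); return T[:3,3],d/np.linalg.norm(d)
def onz(n,uv,z):
    o,d=ray(n,uv); return o+d*(z-o[2])/d[2]
def tri(uv1,uv2,n1="scene",n2="top"):
    o1,d1=ray(n1,uv1);o2,d2=ray(n2,uv2)
    s=np.linalg.lstsq(np.stack([d1,-d2],1),o2-o1,rcond=None)[0]
    a=o1+s[0]*d1;b=o2+s[1]*d2; return (a+b)/2,np.linalg.norm(a-b)
E
python3 - <<'E'
from h import *
print(proj("top",[.255,-.597,.23]),proj("top",[0.1,0,0]))
def crop(n,x0,y0,w,h,s,o):
    I=cv2.imread(f"pics/{n}0.png")[y0:y0+h,x0:x0+w]; return cv2.resize(I,None,fx=s,fy=s,interpolation=cv2.INTER_CUBIC)
a=crop("scene",150,245,130,90,6,0);cv2.imwrite("pics/c_sbox.png",a[:,:780])
cv2.imwrite("pics/c_slamp.png",crop("scene",270,120,120,100,6,0))
a=crop("top",310,160,110,85,7,0);cv2.imwrite("pics/c_tbox.png",a)
cv2.imwrite("pics/c_tlamp.png",crop("top",190,130,110,110,5,0))
E
```

```text
[606.12341449 353.62849288] [290.68624159 409.59471119]
```

View pics/c_sbox.png

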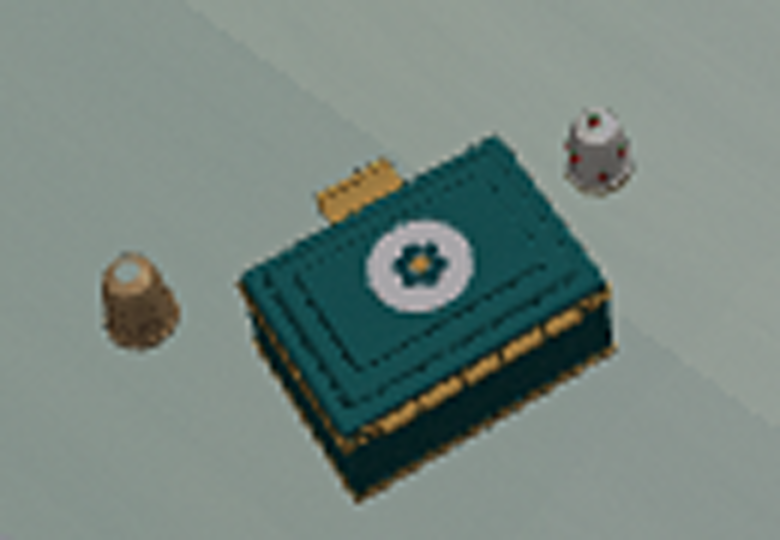

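View pics/c_tbox.png

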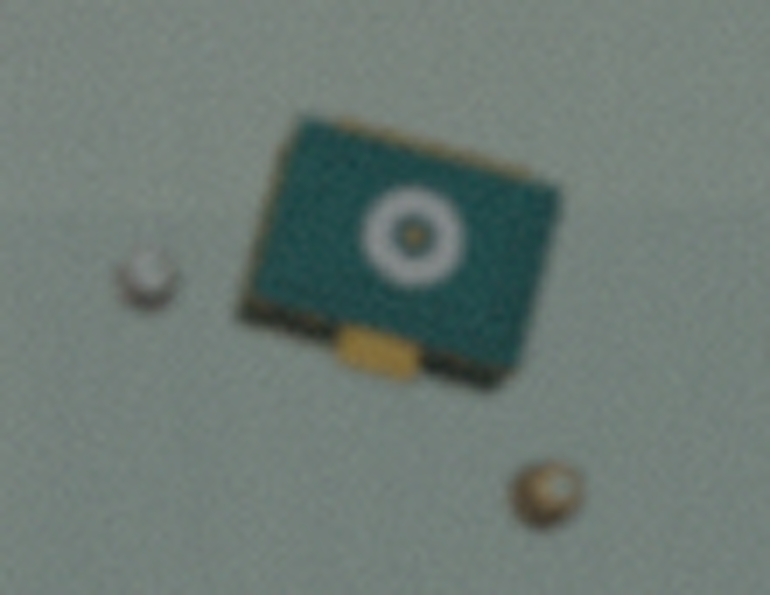

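View pics/c_slamp.png

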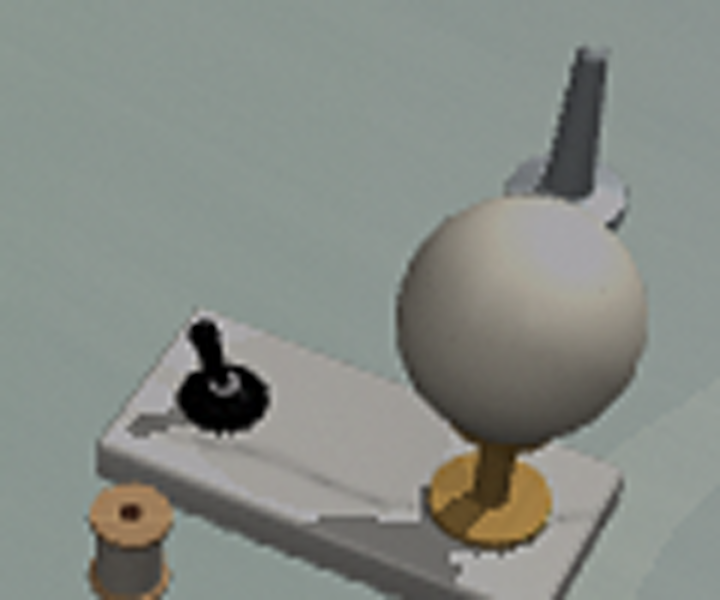

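View pics/c_tlamp.png

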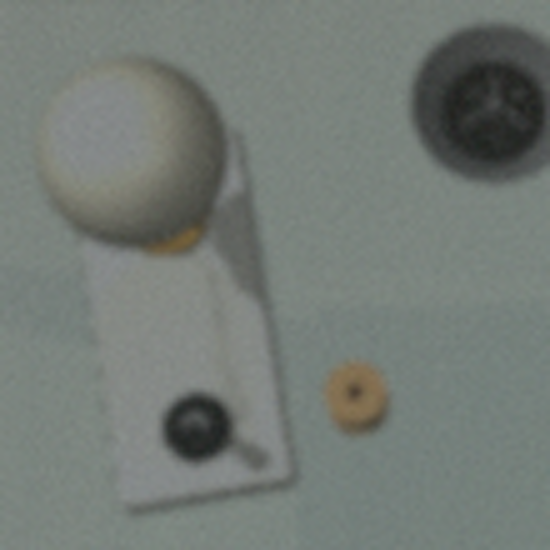

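```bash
python3 - <<'E'
from h import *
np.set_printoptions(precision=4,suppress=True)
def U(o,s,p): return (o[0]+(p[0]+.5)/s-.5,o[1]+(p[1]+.5)/s-.5)
sb=lambda *p:U((150,245),6,p); tb=lambda *p:U((310,160),7,p); sl=lambda *p:U((270,120),6,p); tl=lambda *p:U((190,130),5,p)
print("lip front top corners scene",onz("scene",sb(317,193),.044),onz("scene",sb(387,158),.044))
print("lip front bottom corners top",onz("top",tb(338,366),.040),onz("top",tb(415,381),.040))
print("medal tri",tri(sb(420,265),tb(414,237)))
print("scene bottom back corners",onz("scene",sb(360,500),0),onz("scene",sb(613,350),0))
print("top bottom front corners",onz("top",tb(240,318),0),onz("top",tb(492,388),0))
print("lid front corners tri",tri(sb(240,283),tb(515,370)),tri(sb(495,137),tb(250,300)))
print("boss",onz("scene",sl(223,396),.030),onz("top",tl(198,428),.030))
print("tip scene",onz("scene",sl(204,328),.056))
print("lamp end corners top",onz("top",tl(130,505),.024),onz("top",tl(295,478),.024))
print("lamp scene top corners",onz("scene",sl(195,310),.024),onz("scene",sl(98,444),.024),onz("scene",sl(622,482),.024))
print("stem foot scene",onz("scene",sl(490,500),.026))
print("birch",onz("scene",sb(133,268),.03),onz("top",tb(553,490),.03)," porc",onz("scene",sb(598,122),.028),onz("top",tb(152,268),.028))
print("spool",onz("scene",sl(131,514),.038),onz("top",tl(357,393),.038))
E
```

```text
lip front top corners scene [ 0.5622 -0.1959  0.044 ] [ 0.5708 -0.1714  0.044 ]
lip front bottom corners top [ 0.5685 -0.1723  0.04  ] [ 0.5628 -0.1994  0.04  ]
medal tri (array([ 0.6123, -0.1985,  0.0533]), np.float64(0.0006068552775380739))
scene bottom back corners [ 0.6314 -0.2541  0.    ] [ 0.6597 -0.1616  0.    ]
top bottom front corners [ 0.5943 -0.1441  0.    ] [ 0.5671 -0.2357  0.    ]
lid front corners tri (array([ 0.5659, -0.2349,  0.0416]), np.float64(0.0007960214556028784)) (array([ 0.5924, -0.1417,  0.0419]), np.float64(0.00010301618966434195))
boss [0.5684 0.1472 0.03  ] [0.5649 0.1491 0.03  ]
tip scene [0.5545 0.1516 0.056 ]
lamp end corners top [0.527  0.1836 0.024 ] [0.54   0.1006 0.024 ]
lamp scene top corners [0.5272 0.1843 0.024 ] [0.5422 0.1002 0.024 ] [0.7143 0.2115 0.024 ]
stem foot scene [0.68   0.1699 0.026 ]
birch [ 0.5275 -0.2494  0.03  ] [ 0.5248 -0.2485  0.03  ]  porc [ 0.609  -0.1087  0.028 ] [ 0.6074 -0.1089  0.028 ]
spool [0.5821 0.0693 0.038 ] [0.5805 0.0687 0.038 ]
```

```bash
cat >> h.py <<'E'
from scipy.spatial.transform import Rotation as Ro
np.set_printoptions(precision=4,suppress=True)
BX=np.array([np.cos(-.29),np.sin(-.29),0]); LX=np.array([np.cos(.165),np.sin(.165),0])
LIP=np.array([.5662,-.1849,.04]); PIV=np.array([.5672,.1478,.031])
def st():
    from rig import state
    s=state(); return s,np.array(s["position"]),Ro.from_euler("xyz",s["tool_rot"]).as_matrix()
def plan(target,fwd=None):
    "tool-frame shift (units) and turn (units) to bring TCP to target with tool z along +-fwd"
    s,p,R=st()
    print("t",s["time"],"pos",p,"F",s["wrist_force"],"w",s["width"])
    a=0
    if fwd is not None:
        for sg in (1,-1):
            v=R.T@(sg*fwd); a=np.arctan2(-v[1],v[2]); print("sign",sg,"turn rad",a,"units",a/1.5)
    d=R.T@(np.array(target)-p); print("tool axes\n",R,"\nshift m",d,"units",d/.2)
E
python3 - <<'E'
from h import *
s,p,R=st(); K,T=cal("wrist"); print("cam in tool",R.T@(T[:3,3]-p))
t=LIP-.031*BX; t[2]=.12
plan(t,BX); plan(t,LX)
E
```

```text
cam in tool [-0.1415  0.0004 -0.0773]
t 0.15 pos [ 0.2552 -0.5972  0.2305] F [0.4108 0.5113 0.441 ] w 0.08523015424993098
sign 1 turn rad -2.447671917969754 units -1.6317812786465027
sign -1 turn rad 0.693920735620039 units 0.46261382374669263
tool axes
 [[-0.0007  0.393  -0.9195]
 [ 0.0014 -0.9195 -0.393 ]
 [-1.     -0.0015  0.0001]] 
shift m [ 0.1109 -0.2766 -0.4242] units [ 0.5543 -1.383  -2.1209]
t 0.15 pos [ 0.2552 -0.5972  0.2305] F [0.4108 0.5113 0.441 ] w 0.08523015424993098
sign 1 turn rad -2.9026716703653683 units -1.9351144469102455
sign -1 turn rad 0.23892098322442487 units 0.15928065548294992
tool axes
 [[-0.0007  0.393  -0.9195]
 [ 0.0014 -0.9195 -0.393 ]
 [-1.     -0.0015  0.0001]] 
shift m [ 0.1109 -0.2766 -0.4242] units [ 0.5543 -1.383  -2.1209]
```

```bash
python3 -m pendant '[[[0,-0.12,-0.19],0,0],[[0,-0.12,-0.19],0,0],[[0,-0.12,-0.19],0,0],[[0,-0.12,-0.19],0,0],[[0,-0.12,-0.19],0,0],[[0,-0.12,-0.19],0,0],[[0,-0.12,-0.19],0,0],[[0,-0.12,-0.19],0,0],[[0,-0.12,-0.19],0,0],[[0,-0.12,-0.19],0,0],[[0,0,0],0,0],[[0,0,0],0,0]]' 20
python3 - <<'E'
from h import *
t=LIP-.031*BX; t[2]=.12
plan(t,BX)
print(st()[0]["qpos"])
E
```

```text
time: 1.35
position: [0.5109, -0.2265, 0.231]
tool_rot: [-0.386, 1.57, -3.121]
wrist_force: [0.0, -0.2, -0.6]
width: -0.0001
t 1.35 pos [ 0.5109 -0.2265  0.231 ] F [ 0.0138 -0.198  -0.5552] w -0.00013406481334025017
sign 1 turn rad -2.4445576886719182 units -1.629705125781279
sign -1 turn rad 0.6970349649178751 units 0.46468997661191674
tool axes
 [[-0.0007  0.3959 -0.9183]
 [-0.     -0.9183 -0.3959]
 [-1.     -0.0003  0.0007]] 
shift m [ 0.111  -0.0362 -0.0436] units [ 0.5548 -0.1809 -0.2178]
[ 0.5001  0.2411 -0.1898  1.7532  0.0496  1.1526 -0.8683]
```

```bash
python3 -m pendant '[[[0,-0.09,-0.11],0,0],[[0,-0.09,-0.11],0,0],[[0,0,0],0.093,0],[[0,0,0],0.093,0],[[0.1,0,0],0.093,0],[[0.15,0,0],0.093,0],[[0.15,0,0],0.093,0],[[0.15,0,0],0,0],[[0,0,0],0,0]]'
python3 - <<'E'
from h import *
t=LIP-.031*BX; t[2]=.034
plan(t,BX)
print(st()[0]["qpos"])
cv2.imwrite("pics/s1.png",cv2.resize(cv2.cvtColor(optics.grab_frame("scene"),cv2.COLOR_RGB2BGR)[150:370,120:320],None,fx=3,fy=3)[:600])
cv2.imwrite("pics/w1.png",cv2.cvtColor(optics.grab_frame("wrist"),cv2.COLOR_RGB2BGR))
E
```

```text
time: 2.25
position: [0.5324, -0.1785, 0.1172]
tool_rot: [0.159, 1.561, 3.005]
wrist_force: [-0.2, -0.1, 0.2]
width: 0.0001
t 2.25 pos [ 0.5324 -0.1785  0.1172] F [-0.1798 -0.138   0.2411] w 0.00013885605609043636
sign 1 turn rad 3.1352662058903356 units 2.090177470593557
sign -1 turn rad -0.006326447699457518 units -0.0042176317996383455
tool axes
 [[-0.0095 -0.292  -0.9564]
 [ 0.0013 -0.9564  0.292 ]
 [-1.      0.0015  0.0095]] 
shift m [ 0.0831 -0.0037 -0.004 ] units [ 0.4156 -0.0186 -0.0201]
[ 0.3416  0.3627 -0.117   1.862   0.0529  0.9294 -1.667 ]
```

View pics/s1.png

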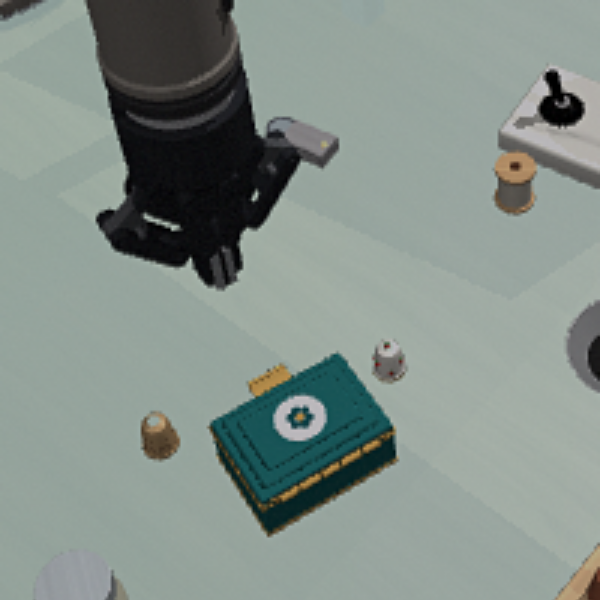

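View pics/w1.png

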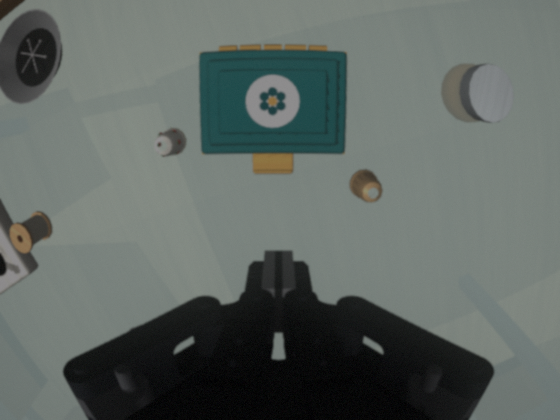

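```bash
python3 -m pendant '[[[0.1,-0.018,0],0,0],[[0.1,0,0],0,0],[[0.1,0,0],0,0],[[0.11,0,0],0,0],[[0,0,-0.05],0,0],[[0,0,0],0,0],[[0,0,0],0,0]]'
python3 - <<'E'
from h import *
plan(LIP-.011*BX,BX)
cv2.imwrite("pics/w2.png",cv2.cvtColor(optics.grab_frame("wrist"),cv2.COLOR_RGB2BGR))
E
```

```text
time: 3.05
position: [0.5496, -0.1777, 0.0415]
tool_rot: [3.136, 1.567, -0.3]
wrist_force: [-0.5, -0.2, -0.3]
width: -0.0002
t 3.05 pos [ 0.5496 -0.1777  0.0415] F [-0.5367 -0.1761 -0.337 ] w -0.0002297088469068583
sign 1 turn rad 3.137476563204201 units 2.091651042136134
sign -1 turn rad -0.004116090385592061 units -0.002744060257061374
tool axes
 [[ 0.0041 -0.2899 -0.9571]
 [-0.0013 -0.9571  0.2899]
 [-1.      0.     -0.0042]] 
shift m [ 0.0015  0.0022 -0.0069] units [ 0.0077  0.0108 -0.0347]
```

View pics/w2.png

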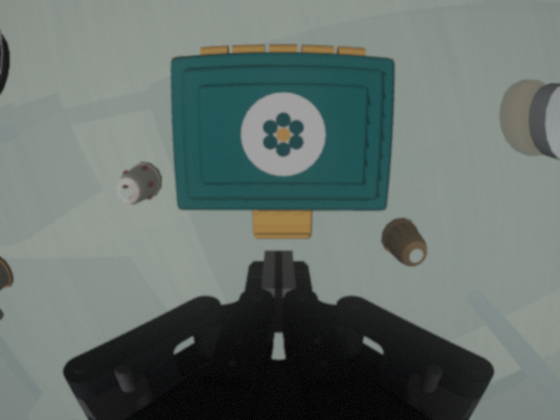

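```bash
python3 -m pendant '[[[0.035,0.01,0],0,0],[[0,0,-0.01],0,0],[[0,0,-0.01],0,0],[[0,0,-0.01],0,0],[[0,0,0],0,0]]'
python3 - <<'E'
from h import *
plan(LIP-.011*BX,BX)
E
```

```text
time: 3.6
position: [0.5532, -0.1805, 0.0325]
tool_rot: [3.129, 1.57, -0.306]
wrist_force: [0.3, -0.8, -0.5]
width: 0.0
t 3.6 pos [ 0.5532 -0.1805  0.0325] F [ 0.3307 -0.8314 -0.5328] w 1.2032181286255562e-05
sign 1 turn rad 3.1380510823402776 units 2.0920340548935186
sign -1 turn rad -0.00354157124951575 units -0.0023610474996771666
tool axes
 [[ 0.0007 -0.2893 -0.9572]
 [-0.0002 -0.9572  0.2893]
 [-1.      0.     -0.0007]] 
shift m [-0.0075  0.0005 -0.0027] units [-0.0377  0.0023 -0.0137]
```

```bash
python3 -m pendant '[[[0,0,-0.01],0,0],[[0,0,-0.01],0,0],[[0,0,0],0,0]]'; python3 -m pendant '[[[0,0,-0.01],0,0],[[0,0,0],0,0]]'
python3 - <<'E'
from h import *
plan(LIP-.011*BX,BX)
E
```

```text
time: 3.9
position: [0.5544, -0.181, 0.0319]
tool_rot: [0.065, 1.566, 2.913]
wrist_force: [-5.5, 2.0, 3.4]
width: -0.0
time: 4.1
position: [0.5545, -0.181, 0.0316]
tool_rot: [0.054, 1.562, 2.902]
wrist_force: [-9.1, 3.4, 5.6]
width: -0.0003
t 4.1 pos [ 0.5545 -0.181   0.0316] F [-9.0781  3.3549  5.6161] w -0.0002640396399108887
sign 1 turn rad 3.1379757685347522 units 2.091983845689835
sign -1 turn rad -0.0036168850550408055 units -0.002411256703360537
tool axes
 [[-0.0088 -0.2894 -0.9572]
 [ 0.0021 -0.9572  0.2894]
 [-1.      0.0005  0.009 ]] 
shift m [-0.0084  0.0004 -0.0013] units [-0.0418  0.002  -0.0063]
```

```bash
python3 -m pendant '[[[-0.015,0,0],0,0],[[-0.015,0,0],0,0],[[-0.015,0,0],0,0],[[0,0,0],0,0]]'
python3 - <<'E'
from h import *
plan(LIP-.011*BX,BX)
cv2.imwrite("pics/s3.png",cv2.resize(cv2.cvtColor(optics.grab_frame("scene"),cv2.COLOR_RGB2BGR)[200:350,130:300],None,fx=4,fy=4)[:600])
cv2.imwrite("pics/w3.png",cv2.cvtColor(optics.grab_frame("wrist"),cv2.COLOR_RGB2BGR))
E
```

```text
time: 4.5
position: [0.555, -0.1811, 0.0403]
tool_rot: [0.05, 1.563, 2.898]
wrist_force: [-4.8, 0.9, -0.1]
width: 0.0002
t 4.5 pos [ 0.555  -0.1811  0.0403] F [-4.7951  0.888  -0.0657] w 0.00017409568236660463
sign 1 turn rad 3.1380210141017746 units 2.092014009401183
sign -1 turn rad -0.0035716394880188347 units -0.0023810929920125563
tool axes
 [[-0.0072 -0.2894 -0.9572]
 [ 0.0018 -0.9572  0.2894]
 [-1.      0.0004  0.0074]] 
shift m [ 0.0003  0.0004 -0.0008] units [ 0.0016  0.002  -0.0038]
```

View pics/s3.png

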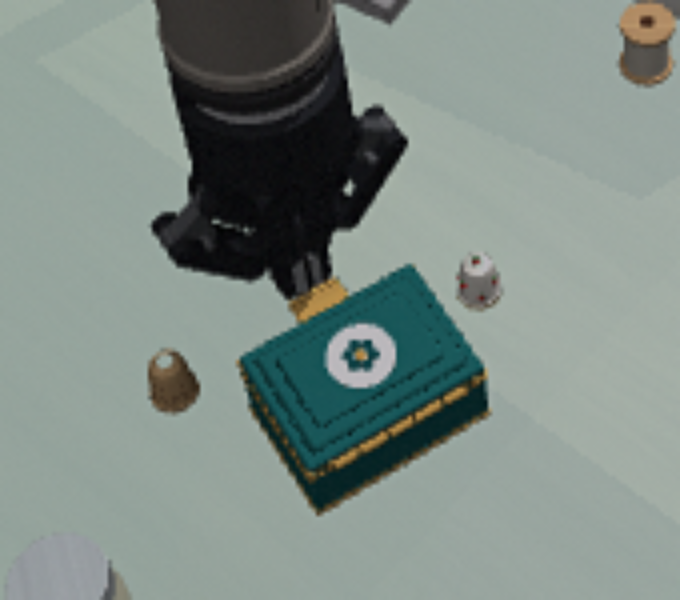

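View pics/w3.png

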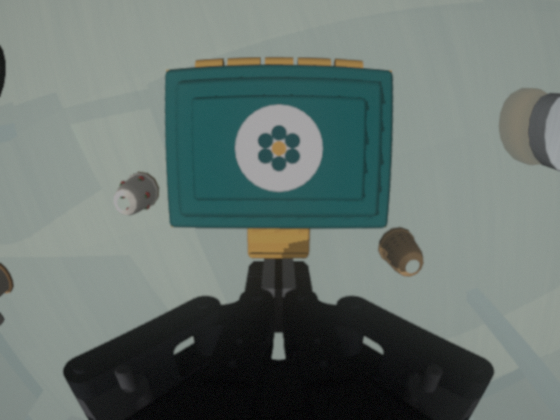

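```bash
python3 -m pendant '[[[0,0,-0.012],0,0],[[-0.012,0,-0.006],0,0],[[-0.012,0,-0.006],0,0],[[-0.012,0,-0.006],0,0]]'
python3 - <<'E'
from h import *
plan(LIP-.011*BX,BX)
cv2.imwrite("pics/s4.png",cv2.resize(cv2.cvtColor(optics.grab_frame("scene"),cv2.COLOR_RGB2BGR)[200:350,130:300],None,fx=4,fy=4)[:600])
E
```

```text
time: 5.0
position: [0.5559, -0.1814, 0.0456]
tool_rot: [0.038, 1.552, 2.886]
wrist_force: [-13.5, 3.7, 2.8]
width: -0.0003
t 5.0 pos [ 0.5559 -0.1814  0.0456] F [-13.4559   3.6967   2.7899] w -0.0002644615176376761
sign 1 turn rad 3.137935999344381 units 2.091957332896254
sign -1 turn rad -0.0036566542454121802 units -0.0024377694969414535
tool axes
 [[-0.0182 -0.2895 -0.957 ]
 [ 0.0047 -0.9572  0.2894]
 [-0.9998  0.0007  0.0188]] 
shift m [0.0057 0.0003 0.    ] units [0.0283 0.0017 0.    ]
```

View pics/s4.png

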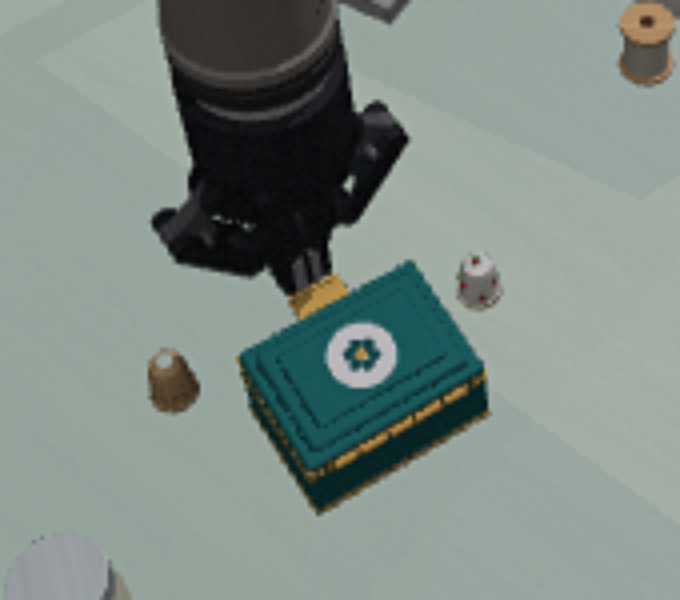

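```bash
python3 -m pendant '[[[-0.015,0,-0.001],0,0],[[-0.015,0,-0.002],0,0],[[-0.015,0,-0.003],0,0],[[0,0,0],0,0]]'
python3 - <<'E'
from h import *
plan(LIP-.011*BX,BX)
cv2.imwrite("pics/s5.png",cv2.resize(cv2.cvtColor(optics.grab_frame("scene"),cv2.COLOR_RGB2BGR)[200:350,130:300],None,fx=4,fy=4)[:600])
E
```

```text
time: 5.45
position: [0.5583, -0.1822, 0.0555]
tool_rot: [0.042, 1.555, 2.89]
wrist_force: [-12.0, 4.7, 3.7]
width: -0.0002
t 5.45 pos [ 0.5583 -0.1822  0.0555] F [-12.0285   4.663    3.75  ] w -0.0001588638352635759
sign 1 turn rad 3.1379084209460477 units 2.0919389472973653
sign -1 turn rad -0.0036842326437453877 units -0.0024561550958302585
tool axes
 [[-0.0154 -0.2895 -0.9571]
 [ 0.004  -0.9572  0.2895]
 [-0.9999  0.0007  0.0159]] 
shift m [0.0156 0.0003 0.0024] units [0.0779 0.0017 0.0118]
```

View pics/s5.png

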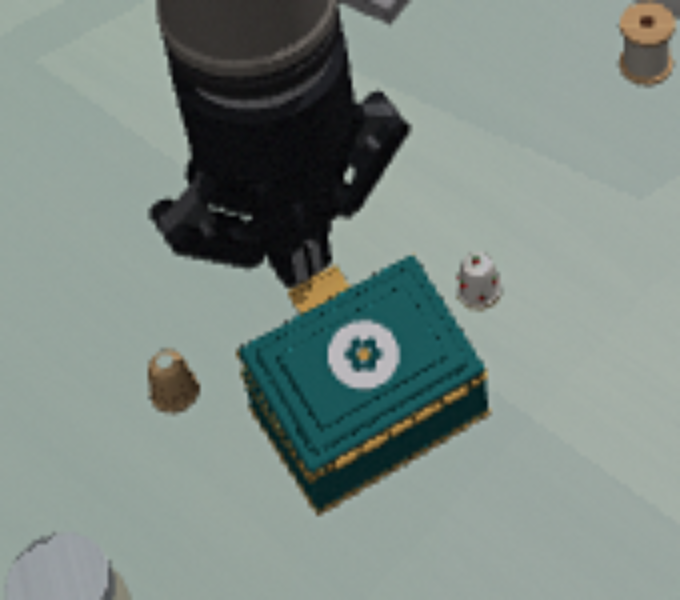

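```bash
python3 -m pendant '[[[-0.02,0,-0.005],0,0],[[-0.02,0,-0.006],0,0],[[-0.02,0,-0.007],0,0],[[-0.02,0,-0.008],0,0],[[0,0,0],0,0]]'
python3 - <<'E'
from h import *
plan(LIP-.011*BX,BX)
cv2.imwrite("pics/s6.png",cv2.resize(cv2.cvtColor(optics.grab_frame("scene"),cv2.COLOR_RGB2BGR)[200:350,130:300],None,fx=4,fy=4)[:600])
E
```

```text
time: 6.0
position: [0.5654, -0.1844, 0.0728]
tool_rot: [0.05, 1.56, 2.898]
wrist_force: [-10.2, 2.4, 5.5]
width: -0.0001
t 6.0 pos [ 0.5654 -0.1844  0.0728] F [-10.1568   2.4199   5.4685] w -0.00011946336438069848
sign 1 turn rad 3.1378621123757022 units 2.091908074917135
sign -1 turn rad -0.0037305412140909732 units -0.002487027476060649
tool axes
 [[-0.0109 -0.2895 -0.9571]
 [ 0.0027 -0.9572  0.2895]
 [-0.9999  0.0006  0.0112]] 
shift m [0.0329 0.0003 0.0098] units [0.1647 0.0017 0.0488]
```

View pics/s6.png

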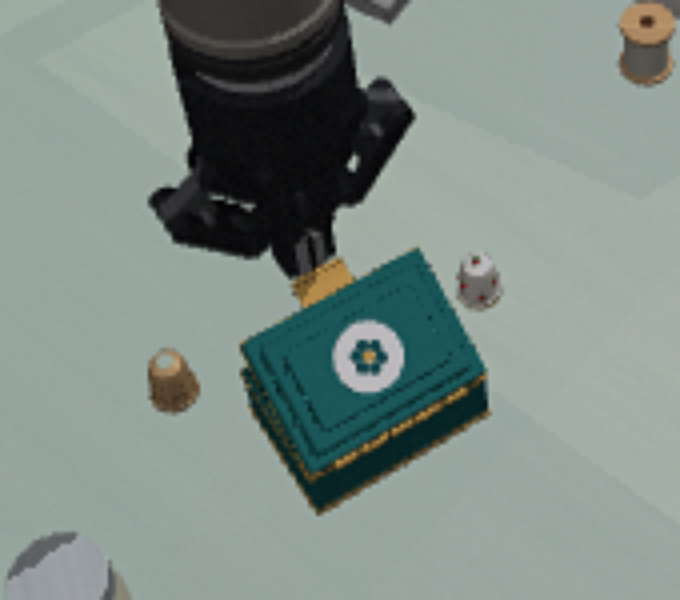

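```bash
python3 -m pendant '[[[-0.012,0,-0.01],0,0],[[-0.012,0,-0.011],0,0],[[-0.012,0,-0.012],0,0],[[-0.012,0,-0.013],0,0],[[-0.01,0,-0.014],0,0],[[0,0,0],0,0]]'
python3 - <<'E'
from h import *
plan(LIP-.011*BX,BX)
cv2.imwrite("pics/s7.png",cv2.resize(cv2.cvtColor(optics.grab_frame("scene"),cv2.COLOR_RGB2BGR)[200:350,130:300],None,fx=4,fy=4)[:600])
E
```

```text
time: 6.65
position: [0.5738, -0.1869, 0.0847]
tool_rot: [0.047, 1.552, 2.894]
wrist_force: [-18.9, 6.2, 16.4]
width: 0.0003
t 6.65 pos [ 0.5738 -0.1869  0.0847] F [-18.9414   6.2364  16.4377] w 0.0002784120601245328
sign 1 turn rad 3.137585624497368 units 2.091723749664912
sign -1 turn rad -0.004007029092425347 units -0.002671352728283565
tool axes
 [[-0.0183 -0.2898 -0.9569]
 [ 0.0046 -0.9571  0.2898]
 [-0.9998  0.0009  0.0189]] 
shift m [0.0451 0.0003 0.018 ] units [0.2253 0.0013 0.0899]
```

View pics/s7.png

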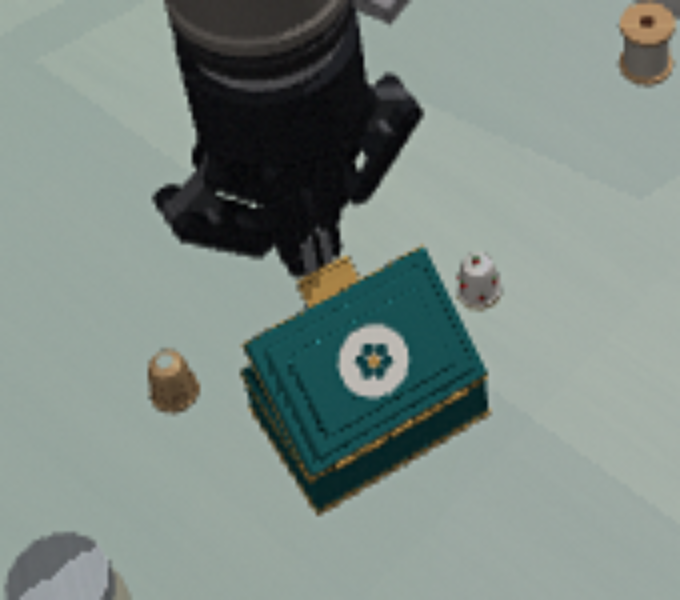

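```bash
python3 -m pendant '[[[-0.02,0,0.005],0,0],[[-0.01,0,0],0,0]]'
```

```text
time: 6.9
position: [0.5801, -0.1888, 0.0913]
tool_rot: [0.31, 1.57, -3.125]
wrist_force: [0.3, 0.9, 1.8]
width: -0.0003
```

```bash
python3 - <<'E'
from h import *
plan(LIP-.011*BX,BX)
cv2.imwrite("pics/s8.png",cv2.resize(cv2.cvtColor(optics.grab_frame("scene"),cv2.COLOR_RGB2BGR)[200:350,130:300],None,fx=4,fy=4)[:600])
cv2.imwrite("pics/w8.png",cv2.cvtColor(optics.grab_frame("wrist"),cv2.COLOR_RGB2BGR))
E
```

```text
t 6.9 pos [ 0.5801 -0.1888  0.0913] F [0.2597 0.905  1.7668] w -0.000313677338270444
sign 1 turn rad 3.13807806751893 units 2.09205204501262
sign -1 turn rad -0.0035145860708631614 units -0.002343057380575441
tool axes
 [[-0.0008 -0.2893 -0.9572]
 [-0.     -0.9572  0.2893]
 [-1.      0.0003  0.0008]] 
shift m [0.0513 0.0003 0.0254] units [0.2566 0.0017 0.127 ]
```

View pics/s8.png

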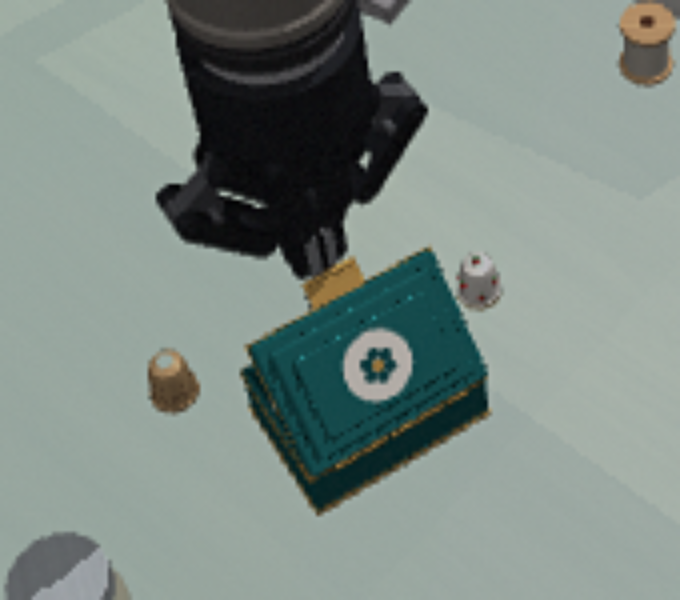

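View pics/w8.png

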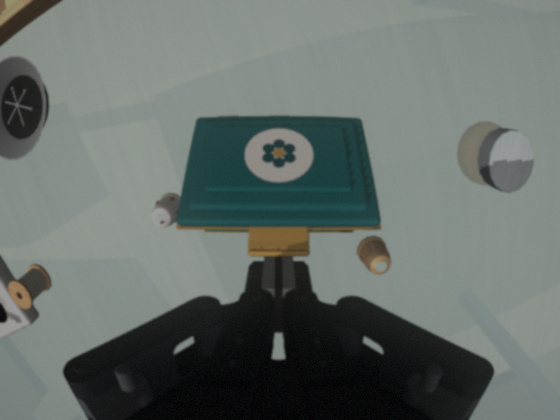

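```bash
python3 -m pendant '[[[-0.014,0,-0.014],0,0],[[-0.013,0,-0.015],0,0],[[-0.012,0,-0.016],0,0]]'; python3 -m pendant '[[[-0.012,0,-0.017],0,0],[[-0.011,0,-0.018],0,0]]'
python3 - <<'E'
from h import *
cv2.imwrite("pics/s9.png",cv2.resize(cv2.cvtColor(optics.grab_frame("scene"),cv2.COLOR_RGB2BGR)[200:350,130:300],None,fx=4,fy=4)[:600])
E
```

```text
time: 7.3
position: [0.5901, -0.1918, 0.0991]
tool_rot: [3.09, 1.57, -0.345]
wrist_force: [0.4, -0.3, 0.3]
width: 0.0
time: 7.5
position: [0.5966, -0.1937, 0.1037]
tool_rot: [3.002, 1.57, -0.433]
wrist_force: [-0.6, 0.2, -0.3]
width: -0.0
```

View pics/s9.png

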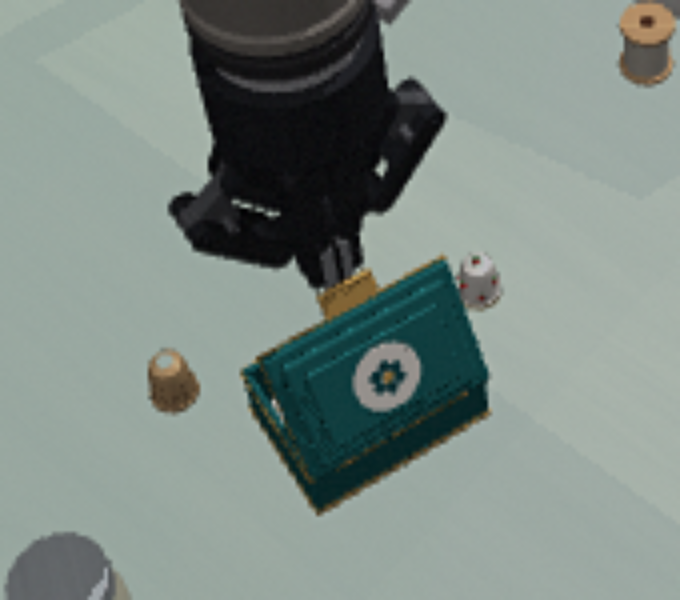

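```bash
python3 -m pendant '[[[-0.009,0,-0.019],0,0],[[-0.008,0,-0.019],0,0],[[-0.007,0,-0.02],0,0],[[-0.006,0,-0.02],0,0],[[-0.005,0,-0.02],0,0],[[-0.003,0,-0.02],0,0]]'; python3 -m pendant '[[[-0.002,0,-0.02],0,0],[[-0.001,0,-0.02],0,0],[[0,0,-0.02],0,0]]'
python3 - <<'E'
from h import *
cv2.imwrite("pics/s10.png",cv2.resize(cv2.cvtColor(optics.grab_frame("scene"),cv2.COLOR_RGB2BGR)[200:350,130:300],None,fx=4,fy=4)[:600])
E
```

```text
time: 8.15
position: [0.6191, -0.2005, 0.1112]
tool_rot: [2.827, 1.571, -0.608]
wrist_force: [0.6, -0.3, 0.5]
width: 0.0001
time: 8.45
position: [0.6305, -0.204, 0.1117]
tool_rot: [2.216, 1.571, -1.219]
wrist_force: [-0.5, 0.2, -0.1]
width: 0.0001
```

View pics/s10.png

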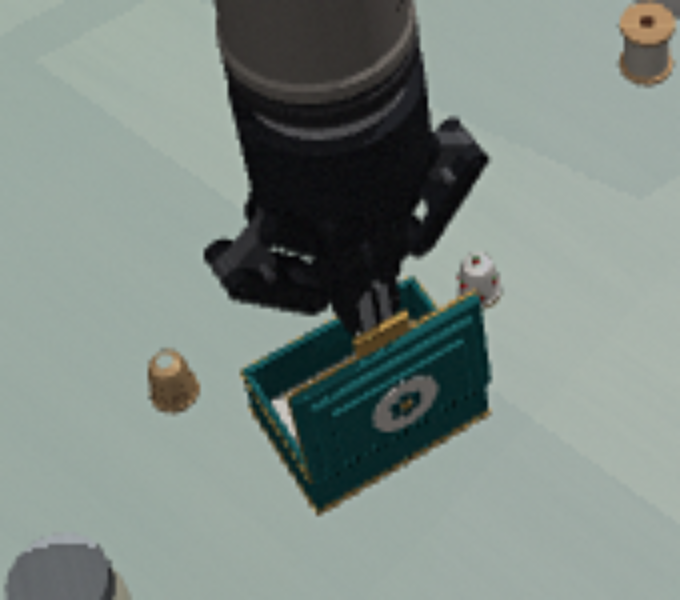

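```bash
python3 -m pendant '[[[0,0,-0.018],0,0],[[0,0,-0.018],0,0],[[0,0,-0.018],0,0],[[0.002,0,-0.018],0,0],[[0.002,0,-0.018],0,0],[[0.002,0,-0.018],0,0],[[0.002,0,-0.018],0,0],[[0,0,0],0,0],[[0,0,0],0,0]]'
python3 - <<'E'
from h import *
cv2.imwrite("pics/s11.png",cv2.resize(cv2.cvtColor(optics.grab_frame("scene"),cv2.COLOR_RGB2BGR)[200:350,130:300],None,fx=4,fy=4)[:600])
E
```

```text
time: 9.4
position: [0.6542, -0.2111, 0.11]
tool_rot: [0.298, 1.571, -3.137]
wrist_force: [-0.7, 0.4, -2.0]
width: 0.0
```

View pics/s11.png

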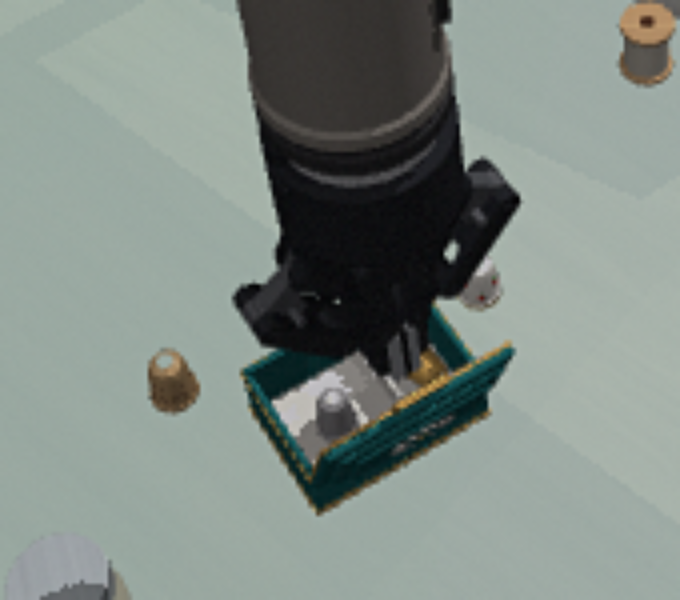

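```bash
python3 -m pendant '[[[0,0,0.1],0,0],[[-0.1,0,0.1],0,0],[[-0.2,0,0],0,0],[[-0.2,0,0],0,0],[[0,0,0],-0.1,0],[[0,0,0],-0.1,0],[[0,0,0],-0.1,0],[[0,0,0],-0.1,0],[[0,0,0],-0.1,0],[[0,0,0],-0.1,0],[[0,0,0],-0.1,0]]'
python3 - <<'E'
from h import *
t=PIV-.05*LX; t[2]=.2
LY=np.array([-LX[1],LX[0],0])
plan(t,LY); print(st()[0]["qpos"])
cv2.imwrite("pics/s12.png",cv2.resize(cv2.cvtColor(optics.grab_frame("scene"),cv2.COLOR_RGB2BGR)[150:350,130:380],None,fx=3,fy=3)[:600])
E
```

```text
time: 10.55
position: [0.6157, -0.1996, 0.2102]
tool_rot: [0.364, 1.571, -2.015]
wrist_force: [0.0, -0.1, -0.3]
width: -0.0003
t 10.55 pos [ 0.6157 -0.1996  0.2102] F [ 0.0266 -0.1481 -0.252 ] w -0.00028943858027944005
sign 1 turn rad 2.1682837592220285 units 1.445522506148019
sign -1 turn rad -0.9733088943677646 units -0.6488725962451763
tool axes
 [[-0.0001  0.6907 -0.7231]
 [-0.0002 -0.7231 -0.6907]
 [-1.      0.0001  0.0003]] 
shift m [ 0.0101 -0.3129 -0.1635] units [ 0.0506 -1.5643 -0.8176]
[ 0.477   0.4218 -0.3127  1.5612  0.1369  1.1802 -0.6705]
```

View pics/s12.png

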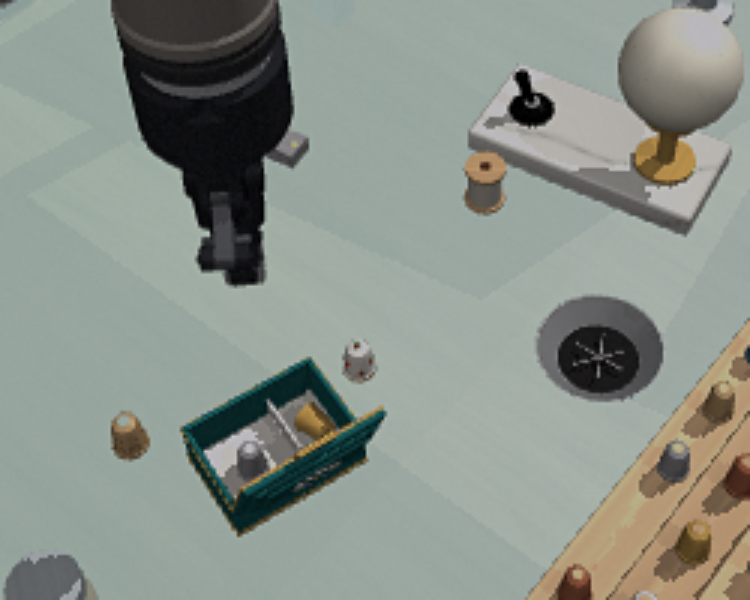

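```bash
python3 -m pendant '[[[0,-0.2,-0.1],0,0],[[0,-0.2,-0.1],0,0],[[0,-0.2,-0.1],0,0],[[0,-0.2,-0.1],0,0],[[0,-0.2,-0.1],0,0],[[0,-0.2,-0.1],0,0],[[0,-0.2,-0.1],0,0],[[0,-0.15,-0.1],0,0],[[0,0,0],-0.1,0],[[0,0,0],-0.1,0],[[0,0,0],-0.1,0],[[0,0,0],-0.1,0]]'; python3 -m pendant '[[[0,0,0],-0.1,0],[[0,0,0],-0.1,0],[[0.2,0,0],-0.049,0],[[0.2,0,0],0,0],[[0,0,0],0,0],[[0,0,0],0,0]]'
python3 - <<'E'
from h import *
t=PIV-.05*LX; t[2]=.044
LY=np.array([-LX[1],LX[0],0])
plan(t,LY); print(st()[0]["qpos"])
cv2.imwrite("pics/s13.png",cv2.resize(cv2.cvtColor(optics.grab_frame("scene"),cv2.COLOR_RGB2BGR)[80:280,200:400],None,fx=3,fy=3)[:600])
cv2.imwrite("pics/w13.png",cv2.cvtColor(optics.grab_frame("wrist"),cv2.COLOR_RGB2BGR))
E
```

```text
time: 11.8
position: [0.5194, 0.1357, 0.2102]
tool_rot: [0.669, 1.57, -1.112]
wrist_force: [-0.3, 0.5, -0.3]
width: -0.0
time: 12.4
position: [0.5195, 0.1357, 0.1304]
tool_rot: [-1.547, 1.57, -2.96]
wrist_force: [-0.3, 1.0, 1.3]
width: -0.0001
t 12.4 pos [0.5195 0.1357 0.1304] F [-0.2847  0.9698  1.2955] w -9.199060829703082e-05
sign 1 turn rad 3.1343283018939916 units 2.089552201262661
sign -1 turn rad -0.007264351695801861 units -0.004842901130534574
tool axes
 [[-0.0007  0.9876  0.1571]
 [-0.0001  0.1571 -0.9876]
 [-1.     -0.0007  0.    ]] 
shift m [ 0.0864 -0.001  -0.0041] units [ 0.4321 -0.0048 -0.0205]
[ 0.1663  0.35   -0.607   1.9038  0.2407  0.961  -0.3938]
```

View pics/s13.png

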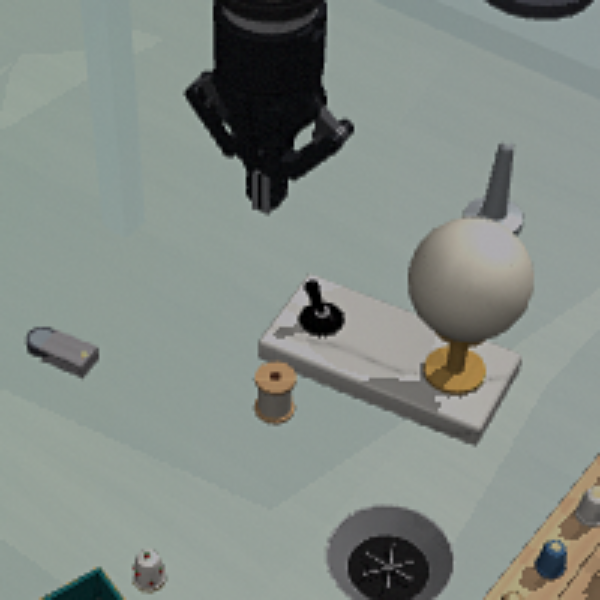

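View pics/w13.png

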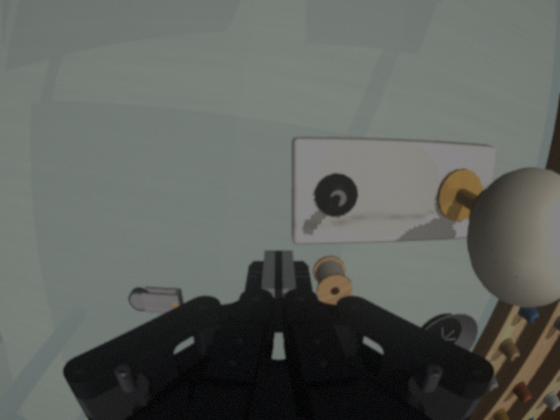

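```bash
python3 -m pendant '[[[0.11,0,-0.028],0,0],[[0.11,0,0],0,0],[[0.11,0,0],0,0],[[0.1,0,0],0,0],[[0,0.05,0],0,0],[[0,0,0],0,0]]'
python3 - <<'E'
from h import *
plan(PIV,None)
cv2.imwrite("pics/s14.png",cv2.resize(cv2.cvtColor(optics.grab_frame("scene"),cv2.COLOR_RGB2BGR)[100:250,250:400],None,fx=4,fy=4)[:600])
cv2.imwrite("pics/w14.png",cv2.cvtColor(optics.grab_frame("wrist"),cv2.COLOR_RGB2BGR))
E
```

```text
time: 13.1
position: [0.5319, 0.1437, 0.0461]
tool_rot: [1.733, 1.566, 0.32]
wrist_force: [0.1, -0.5, 0.2]
width: -0.0
t 13.1 pos [0.5319 0.1437 0.0461] F [ 0.0806 -0.5214  0.2053] w -2.3786938352363238e-05
tool axes
 [[ 0.0047  0.9875  0.1574]
 [ 0.0016  0.1574 -0.9875]
 [-1.      0.0049 -0.0008]] 
shift m [0.0153 0.0355 0.0015] units [0.0764 0.1773 0.0075]
```

View pics/s14.png

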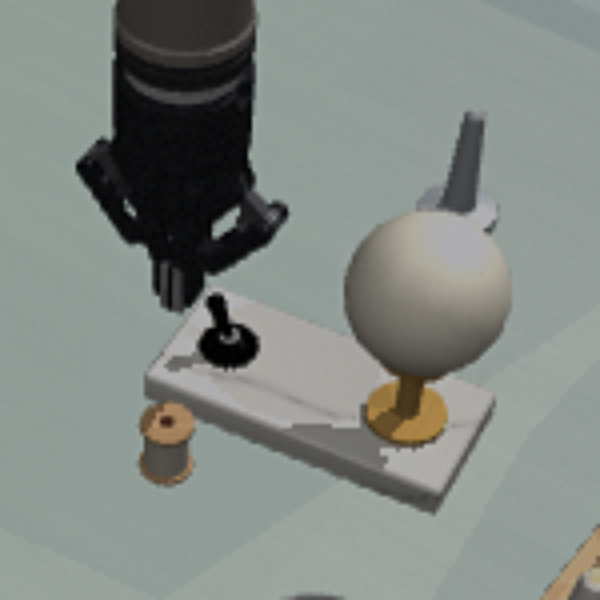

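View pics/w14.png

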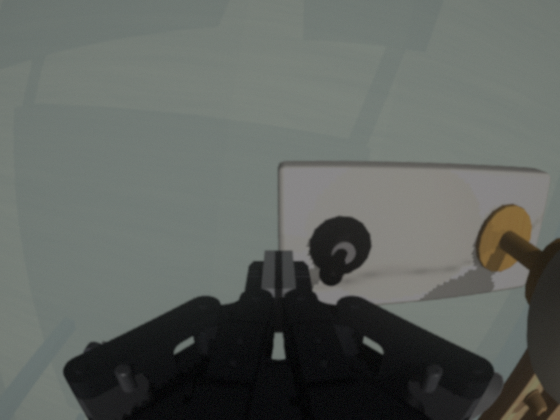

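```bash
python3 - <<'E'
from h import *
K,T=cal("wrist")
def wr(u,v):
    d=np.array([u-K[0,2],v-K[1,2]]);r=np.hypot(*d);th=r/K[0,0]
    return T[:3,3],T[:3,:3]@np.append(np.sin(th)*d/r,np.cos(th))
def oz(u,v,z):
    o,d=wr(u,v);return o+d*(z-o[2])/d[2]
b=oz(332,276,.055);print("ball",b,"boss",oz(340,246,.03),"finger tip front",oz(279,252,.046))
s,p,R=st();print((R.T@(b-p)))
E
```

```text
ball [0.5559 0.1471 0.055 ] boss [0.5632 0.1524 0.03  ] finger tip front [0.5298 0.1516 0.046 ]
[-0.0088  0.0254  0.0004]
```

```bash
python3 -m pendant '[[[0,0.02,0],0,0],[[0,0.02,0],0,0],[[0,0.02,0],0,0],[[0,0.02,0],0,0],[[0,0.02,0],0,0],[[0,0.02,0],0,0]]'; python3 -m pendant '[[[0,0.015,0],0,0],[[0,0.015,0],0,0],[[0,0,0],0,0]]'
python3 - <<'E'
from h import *
plan(PIV,None)
cv2.imwrite("pics/s15.png",cv2.resize(cv2.cvtColor(optics.grab_frame("scene"),cv2.COLOR_RGB2BGR)[100:250,250:400],None,fx=4,fy=4)[:600])
E
```

```text
time: 13.8
position: [0.5527, 0.1466, 0.044]
tool_rot: [-0.292, 1.571, -1.704]
wrist_force: [-1.3, 0.3, 0.7]
width: -0.0001
time: 14.1
position: [0.5586, 0.1476, 0.0439]
tool_rot: [1.925, 1.571, 0.513]
wrist_force: [-0.2, -0.2, 0.3]
width: -0.0002
t 14.1 pos [0.5586 0.1476 0.0439] F [-0.1796 -0.1509  0.2861] w -0.0002472355710345347
tool axes
 [[ 0.0002  0.9874  0.1583]
 [ 0.0001  0.1583 -0.9874]
 [-1.      0.0002 -0.0001]] 
shift m [0.0129 0.0085 0.0011] units [0.0645 0.0425 0.0057]
```

View pics/s15.png

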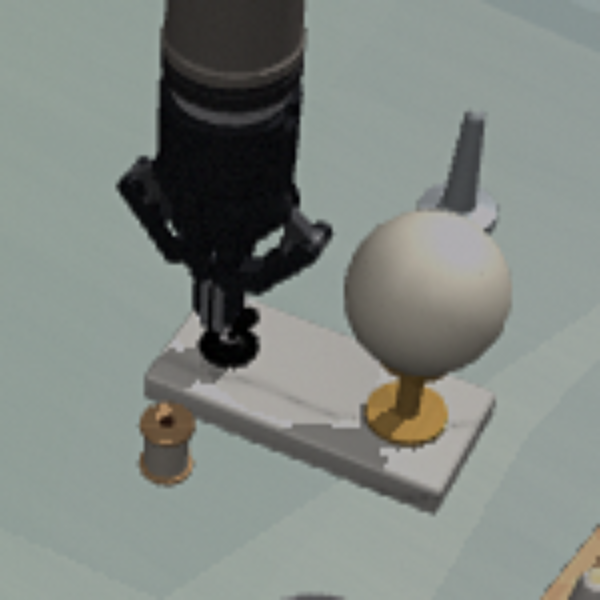

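Toggle is well over (ball at about (245,318) in the crop). I'll press on in small steps until it reaches the stop.

```bash
python3 -m pendant '[[[0,0.01,0],0,0],[[0,0.01,0],0,0],[[0,0,0],0,0]]'; python3 -m pendant '[[[0,0.01,0],0,0],[[0,0,0],0,0]]'
```

```text
time: 14.45
position: [0.5602, 0.1479, 0.0438]
tool_rot: [-1.345, 1.566, -2.757]
wrist_force: [-5.2, -0.4, 2.2]
width: -0.0
time: 14.65
position: [0.5605, 0.1478, 0.0437]
tool_rot: [-1.346, 1.562, -2.757]
wrist_force: [-9.4, -1.3, 7.7]
width: -0.0
```

```bash
python3 -m pendant '[[[0,0.01,0],0,0],[[0,0,0],0,0]]'
```

```text
time: 14.85
position: [0.5606, 0.1479, 0.0436]
tool_rot: [-1.347, 1.559, -2.758]
wrist_force: [-13.4, -3.0, 10.4]
width: 0.0001
```

```bash
python3 -m pendant '[[[0,-0.05,0],0,0],[[0,-0.1,0],0,0],[[-0.05,-0.15,0],0,0],[[-0.2,-0.1,0],0,0],[[-0.2,0,0],0,0],[[-0.2,0,0],0,0],[[0,0,0],0,0],[[0,0,0],0,0]]'
python3 - <<'E'
from h import *
f=cv2.cvtColor(optics.grab_frame("scene"),cv2.COLOR_RGB2BGR)
cv2.imwrite("pics/s16.png",f)
cv2.imwrite("pics/s16c.png",cv2.resize(f[100:250,250:400],None,fx=4,fy=4)[:600])
cv2.imwrite("pics/s16b.png",cv2.resize(f[200:350,130:300],None,fx=4,fy=4)[:600])
print(st()[1],st()[0]["time"])
a=cv2.imread("pics/scene0.png");d=cv2.absdiff(a,f).max(2)
cv2.imwrite("pics/diff.png",cv2.convertScaleAbs(d,alpha=3))
E
```

```text
time: 15.65
position: [0.4883, 0.1363, 0.1753]
tool_rot: [1.458, 1.567, 0.046]
wrist_force: [0.1, -0.4, -0.4]
width: -0.0
[0.4873 0.1359 0.174 ] 15.7
```

View pics/s16c.png

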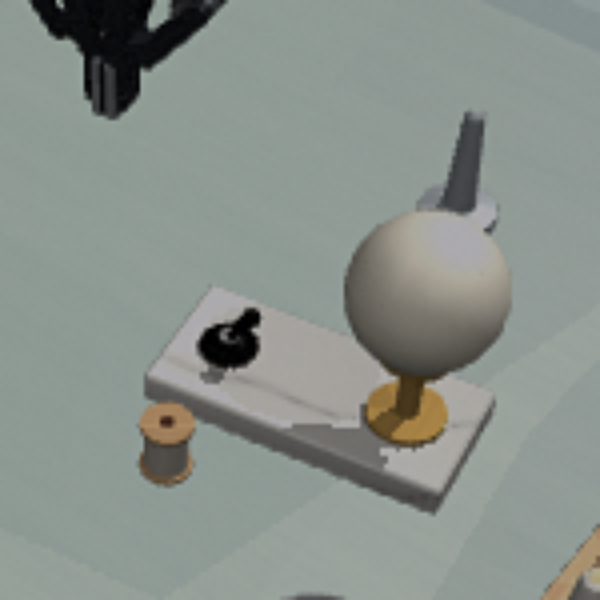

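View pics/s16b.png

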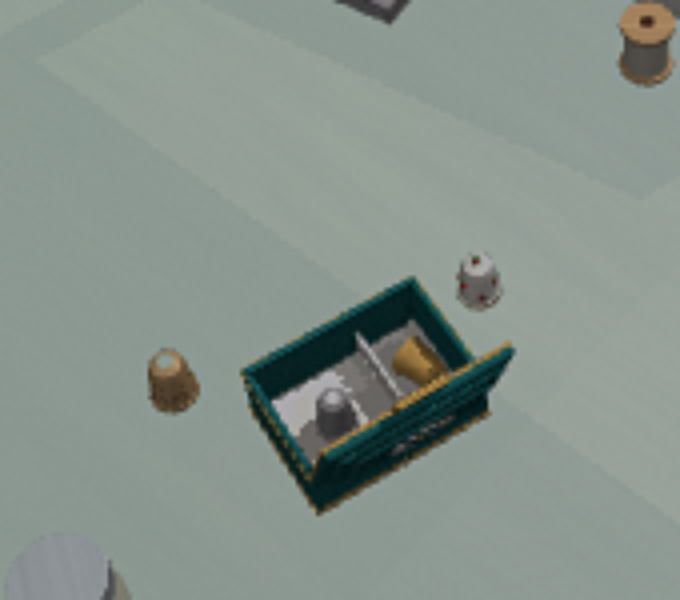

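View pics/diff.png

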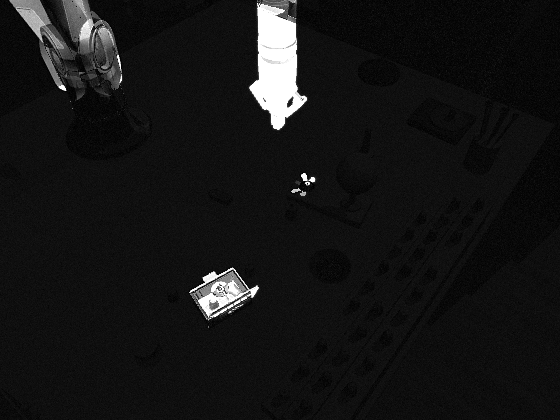

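```bash
python3 - <<'E'
from h import *
C=np.array([.6131,-.1989,0]);BY=np.array([-BX[1],BX[0],0])
for th in (1.6,1.8,1.95):
    r=.07; P=C+BX*(.035-r*np.cos(th))+BY*.049+np.array([0,0,.04+r*np.sin(th)]); Q=P-BY*.098
    print(th,proj("scene",P),proj("scene",Q))
print("seen",257.9,286.4, 322/4+130,460/4+200)
for a in (0,.7,.85,1.0):
    print(a,proj("scene",PIV+LX*.027*np.sin(a-.5)+np.array([0,0,.027*np.cos(a-.5)])))
print("off ball seen 303.5 174.3; now 312.6 178.9")
E
```

```text
1.6 [249.921  274.0211] [202.8507 301.0037]
1.8 [254.0589 279.8423] [206.8276 307.2841]
1.95 [257.1202 284.6375] [209.8557 312.3941]
seen 257.9 286.4 210.5 315.0
0 [302.0309 176.0087]
0.7 [309.0392 177.8743]
0.85 [310.5065 178.7833]
1.0 [311.8823 179.8332]
off ball seen 303.5 174.3; now 312.6 178.9
```

```bash
python3 - <<'E'
from h import *
a=cv2.imread("pics/scene0.png");b=cv2.imread("pics/s16.png")
o=np.hstack([cv2.resize(i[165:200,290:325],None,fx=11,fy=11,interpolation=cv2.INTER_NEAREST) for i in (a,b)]);cv2.imwrite("pics/tog.png",o)
E
```

```text
(no output)
```

View pics/tog.png

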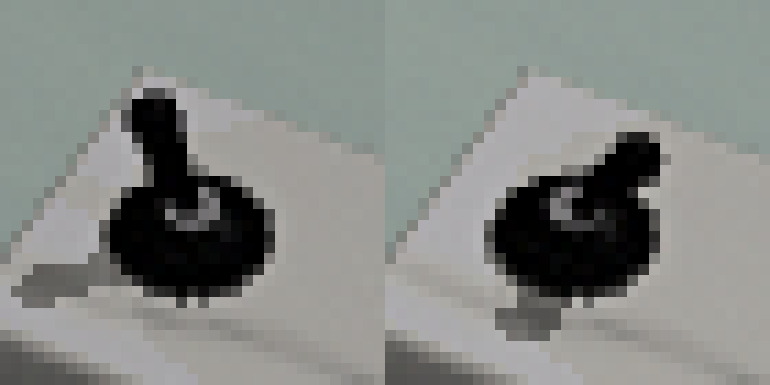

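```bash
python3 -c "
from rig import finish_job
print(finish_job())"
```

```text
the job is handed in; nothing more can be done
None
```

The lid is fully open and the toggle is over on the globe side. I handed the job in at about 15.7 s with the arm clear of everything. One force reading during the lid lift may have been over the 25 N limit.

- **Lid:** The interface allows no tilt, so I pressed the shut, vertical fingertips against the end of the thumb-lip. I raised it by friction along its arc, eased it past upright and followed it back. After I backed off, its far corners matched the projection for 1.95 rad to within about 3 px, so it rests on the stop.
- **Toggle:** I pushed it until it stopped moving, at about 17 N on the wrist. The ball shifted (9.5, 3.9) px, against (9.85, 3.8) px expected for full travel, so it stands at roughly 0.97 to 1.0 rad.
- **Other things:** The before-and-after scene difference shows changes only at the box, the toggle with its shadow, and the arm itself. No loose thing moved visibly.
- **Possible failure:** Midway through the lid lift (t = 6.65 s) the wrist briefly read about 25.8 N in total, noise included, and I relaxed it at once. Fingertip contact on the lid may have touched or passed the 25 N limit at that moment. The simulator reported nothing, so I cannot rule it out. Every other lid reading I took was about 14 N or less.

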